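# Crank the die carrier out of the cutting press and file it

## Robot

A 6-joint arm with a two-finger parallel gripper is mounted at the origin on the work surface. World frame = base frame: x ahead of the robot, y to its left, z up, the work surface at z = 0. Lengths are in m, angles in degrees, forces in N, time in s.
With the tool pointing down it reaches from about 0.325 to 0.925 m from the base axis. Payload 3.1 kg.
Tool frame: the origin (TCP) lies at the very end of the fingers, on their centre line; the grasp point (between the pads) lies 19 mm behind it (robot.grip_point_offset is the distance from the TCP to the grasp point, in m); z points along the fingers, y is the line along which they close (so a half turn about z gives the same grasp; the last joint's range is limited). The gripper opens to 85 mm and grips with 20 to 120 N. Pads are 22 mm wide; open, the fingers measure 114 mm over their backs; the gripper's body (76 mm by 85 mm) begins 54 mm behind the grasp point. The pads swing forward as they close: fully open they stand 13 mm farther back than shut.
Start: joints at [62.04, 12.427, 92.441, -0, 75.132, -6.429], TCP at [0.229, 0.581, 0.231] pointing down, gripper open.
Joint ranges: [-157.48, 157.48], [-44.54, 120.13], [17.64, 146.25], [-64.5, 244.5], [7.68, 150.69], [-147.95, 147.95]. Speed limits (degrees/s): [159.86, 159.86, 180, 180, 180, 180].

## Interface

Orientations are given as a 3x3 rotation matrix whose columns are the frame's x, y, z axes.
In Python, from bench import robot gives the robot as it stands.
- The arm moves only by the tool creep_tool, called after "Request:" by a JSON object that holds its "op" and its "data". Schema: {"type":"object","properties":{"offsets":{"type":"array","items":{"type":"object","properties":{"x":{"type":"number"},"y":{"type":"number"},"z":{"type":"number"},"turn":{"type":"number"}},"additionalProperties":false},"minItems":1,"maxItems":12},"jaw":{"type":"number"},"clamp_n":{"type":"number"},"only":{"type":"string"},"quiet":{"type":"boolean"},"lines":{"type":"string"}},"required":["offsets"],"additionalProperties":false}. offsets is a list of rows, 1 to 12 of them, each an object with the fields x, y, z (the shift in m), turn (a turn about the tool's z in degrees); a field left out counts as zero; each row shifts and turns the commanded pose from where the row before left it, along the tool's axes as they then stand; what a row does not reach is not made up. A row lasts 1/10 s, in which the tool goes at most 0.05 m and 8.59 degrees, less where a joint would pass 70% of its speed; a pose out of reach is approached as far as the arm can. jaw is the finger opening in m, set as the call begins (left out keeps the last). The fingers move at their own pace and stop on an object; clamp_n is the grip in N (left out, the last holds). Time passes only in rows, so rows that do not move let the fingers close. The tool returns the time, the measured TCP pose, the force, the opening and the grip force at its end. only (a regular expression) keeps the lines of the reply that match it, lines (a string "A,B") keeps lines A to B, and quiet returns only ok. Input that does not fit is refused with a message, and nothing moves.
- robot.state(): the state, without advancing time (a new reading comes with each control period).
- robot.get_image(name): name is "side" or "top" or "wrist"; returns a dict with "image" (480x640x3 uint8, blue, green, red), "range_z" (480x640 float32, m along the optical axis (not along the pixel's ray), 0 where there is no reading), "fx", "fy", "cx", "cy" (pixels), "cam_to_world" (4x4, takes a point from camera to world coordinates); the wrist camera has in their place "hand_eye" (4x4, takes a point from camera to tool coordinates, whose origin is the TCP and whose axes are the flange's). Camera axes: x right, y down, z forward; pixel columns grow to the right and rows downward; lengths in m; the calibration is good to about 2 mm. A picture is of the moment at which its call begins: read the wrist's pose just before it.
- robot.close_job(): hands the job in; it is judged then, once.
The state is a dict: "time": time; "joint_positions": joint angles; "joint_velocities": joint speeds; "joint_torque": joint torques, N m; "tool_pos": TCP position; "ee_rot": TCP orientation; "force": force on the tool from outside, world axes, zero at the start; "wrist_torque": the same for the moment, N m; "grip_width": finger opening in m; "grip_force": force on a finger pad.
Only numpy, scipy, OpenCV 4.12 (cv2) and the standard library are available. Lean on these libraries where they do the work, as an engineer would, in place of code of your own. Each camera call takes 0.05 s, during which the arm holds its last target. There are 200 camera calls.

## Task

A die carrier is stuck half way through the hand-cranked die-cutting press: turn the crank so that the carrier feeds forward, onto the shelf on the far side from where most of it now lies, and stop cranking once the carrier is clear of the rollers and the crank suddenly goes slack. Do not pull or push the carrier itself while the rollers still hold it. Then pick it up and lay it flat inside the empty tray, leaving the carrier in the other tray where it is and knocking nothing else about.

Things in the scene. Friction and masses are not known exactly. Their poses are not given: they have to be found in the camera images.
- press: hand-cranked roll-through die-cutting press, green housing 76 x 170 mm (x, y), 180 mm high, on a grey foot 170 x 180 mm, fixed to the table. Origin: middle of its underside, below the rollers; z up; +x is the feed direction. Two 20 mm thick steel rollers along y, above the origin, grip the carrier between them at x = 0; the upper one is sprung
- crank_axis (a point): point on the crank's axis, level with the middle of the handle: at x = 0, y = -150, z = 115 mm of the press. The axis runs along the press's y; the crank is on the shaft of the lower roller, so the carrier feeds 9.5 to 10 mm per radian (about 61 mm a turn). The handle needs roughly 6 to 11 N while the carrier is in the rollers, and less than 1.5 N once its tail has left them
- exit_shelf (a point): middle of the top of the exit shelf, at x = 91, y = 0, z = 123 mm of the press: a level aluminium strip 30 mm wide, from 17 to 165 mm past the rollers, that the carrier comes out on. The entry shelf (-x side) is the same. The housing bridges the carrier's path up to x = 38 mm (underside at z = 166 mm), so draw the freed carrier out along the shelf by some 40 mm before lifting it
- crank (a joint): angle of the crank, rad, not wrapped: 0 with the handle straight up; growing = feeding: the top of the circle moves to the press's +x, then down
- handle_grip (a point): middle of the free-spinning black handle of the crank, a round bar 20 mm thick and 80 mm long, lying along the press's y axis; it goes round a circle of radius 50 mm about the crank axis, in the plane y = -150 mm of the press; the steel crank arm is 46 mm from this point towards the press
- carrier: the die carrier in the press, a rigid white, steel and grey plate 140 x 56 x 16 mm (x, y, z), 150 g. Origin: middle of its underside; z up; its x lies along the press's x. It overhangs the 30 mm shelf by 13 mm on both long sides. It leaves the rollers when its origin is 70 mm past the press's origin in press x, and then slips on some 3 to 10 mm and rests on the exit shelf
- tray_empty: the empty open cardboard tray, fixed, outside 170 x 170 mm, 22 mm high, walls 5 mm, floor 5 mm thick. Origin: middle of its underside; sides along its x and y
- tray_full: a second tray of the same kind, with another carrier lying in it
- spare_carrier: the carrier that lies in the other tray, same kind and size as the first; stays there
- glue: glue bottle standing on the table, 38 mm thick, 120 mm high; origin: middle of its foot
- paint_jar: paint jar standing on the table, 52 mm thick, 60 mm high; origin: middle of its foot
- thread_spool: wooden spool standing on the table, 32 mm thick, 50 mm high; origin: middle of its foot
- tape_roll: roll of masking tape lying on the table, 90 mm across, 25 mm high; origin: middle of its underside
- ink_pad: black ink pad 70 x 50 x 18 mm on the table; origin: middle of its underside

How it is judged:
By the outcome, as a careful person would: the job done as asked, in the order asked, and still so for the second after the job is handed in, with the robot touching nothing.
It also fails if it takes over 64 s, if anything falls off the work surface, if the arm or the gripper's body presses on something with over 40 N, if the wrist force passes 120 N, or if a joint passes its speed limit or range.

## Working session

There is one attempt and no reset: what is moved stays moved. The work goes in short steps, Python scripts to look and compute and a tool call to move; the robot and the scene stay as the last step left them, time stands still between calls to the robot, and variables do not carry over. Pictures are saved under pics/ and viewed, at most 10 in all, crops included, and the job is handed in when it is done.

```bash
ls; mkdir -p pics
```

Run:
```python
from bench import robot
import cv2,numpy as np
s=robot.state();print(s)
for n in ("side","top"):
    d=robot.get_image(n);cv2.imwrite(f"pics/{n}0.png",d["image"])
    np.savez(f"pics/{n}0.npz",**d)
    print(n,d["fx"],d["fy"],d["cx"],d["cy"],d["cam_to_world"].round(4).tolist())
```

```text
bench.py
pics
{'time': 0.0, 'joint_positions': array([ 6.20403309e+01,  1.24770472e+01,  9.25291036e+01, -8.04868289e-04,
        7.51316731e+01, -6.42813210e+00]), 'joint_velocities': array([ 0.01699345, -0.11045816, -0.01602195,  0.02681107, -0.01216055,
       -0.05371866]), 'joint_torque': array([-3.97703707e-04, -3.96842659e+01, -3.03857303e+01, -2.91895071e-05,
        9.66465042e-03,  8.88937905e-06]), 'tool_pos': array([0.22897605, 0.58066626, 0.22995944]), 'ee_rot': array([[-9.30216882e-01,  3.67008592e-01, -1.11581616e-03],
       [ 3.67010199e-01,  9.30214476e-01, -2.13107196e-03],
       [ 2.55826623e-04, -2.39187502e-03, -9.99997107e-01]]), 'force': array([-0.36060356,  0.17272539,  0.12683975]), 'wrist_torque': array([-0.00218105, -0.01255384,  0.03549504]), 'grip_force': 0.0, 'grip_width': 0.08529831022973203}
side 572.3340396777498 572.3340396777498 323.31749427987336 246.0048102812656 [[0.913, -0.2687, 0.3069, 0.2777], [-0.4075, -0.634, 0.6573, -0.7138], [0.018, -0.7252, -0.6883, 0.8477], [0.0, 0.0, 0.0, 1.0]]
top 528.5695893110218 528.5695893110218 320.19963515824224 232.8513328539279 [[-0.028, -0.9957, 0.0884, 0.5108], [-0.9992, 0.0255, -0.0298, 0.0022], [0.0274, -0.0891, -0.9956, 1.2076], [0.0, 0.0, 0.0, 1.0]]
```

View pics/top0.png

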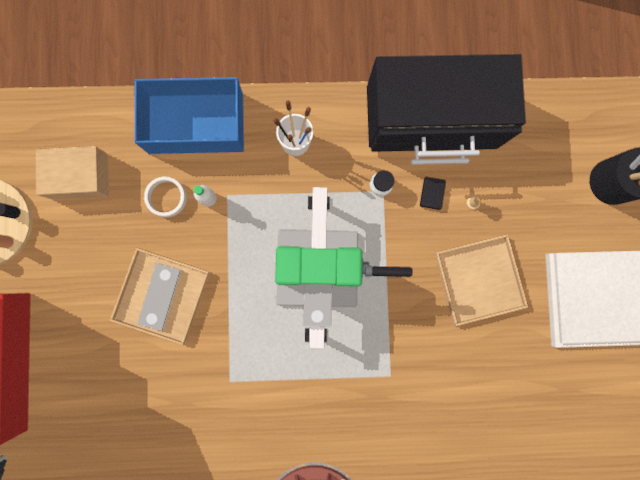

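View pics/side0.png

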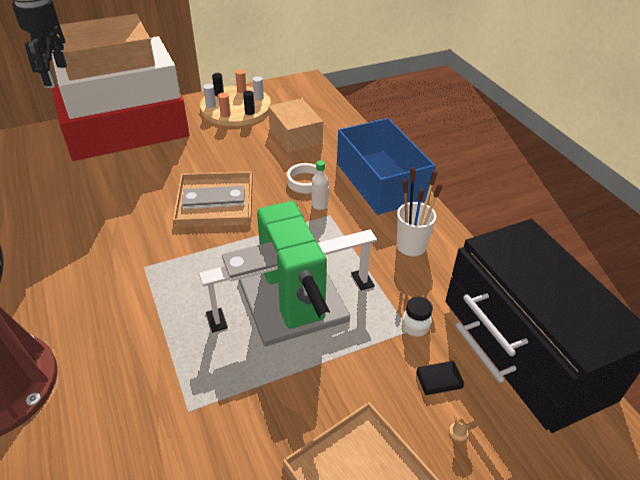

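The top view shows the press in the middle (green housing at about 319,267). Its crank is on the right (world -y), with the handle at about (390,271). Most of the carrier lies on the robot side (318,310), so it feeds towards world +x. The empty tray is at (482,281) and the full one at (160,296). Next I'll measure these.

Create h.py:
```python
import numpy as np,cv2
def cloud(d,T=None):
    z=d["range_z"];v,u=np.mgrid[:480,:640]
    p=np.stack([(u-d["cx"])/d["fx"]*z,(v-d["cy"])/d["fy"]*z,z],-1)
    T=d["cam_to_world"] if T is None else T
    P=p@T[:3,:3].T+T[:3,3];P[z==0]=np.nan
    return P
def rect(q):
    return cv2.minAreaRect((q[:,:2]*1000).astype(np.float32))
```

Run:
```python
from h import *
for n in("top","side"):
    d=dict(np.load(f"pics/{n}0.npz"));P=cloud(d);im=d["image"].astype(int)
    hsv=cv2.cvtColor(d["image"],cv2.COLOR_BGR2HSV)
    X,Y,Z=P[...,0],P[...,1],P[...,2]
    g=(hsv[...,0]>45)&(hsv[...,0]<75)&(hsv[...,1]>120)&(Z>.17)&(Z<.2)&(abs(Y)<.2)
    q=P[g];print(n,"green top",rect(q),np.median(q[:,2]))
    roi=(X>.25)&(X<.7)&(abs(Y)<.12)
    sh=roi&(Z>.11)&(Z<.15)&(hsv[...,1]<60)
    for a,b in((.25,.30),(.3,.33),(.33,.36),(.36,.39),(.39,.43),(.5,.53),(.53,.57),(.57,.62)):
        m=sh&(X>a)&(X<b);q=P[m]
        if len(q)>5:print(a,len(q),q.mean(0).round(4),np.ptp(q[:,1]).round(4),np.percentile(q[:,2],[5,50,95]).round(4))
    h=(hsv[...,2]<70)&(X>.33)&(X<.6)&(Y<-.08)&(Y>-.25)&(Z>.04)
    q=P[h];print("handle",len(q),np.percentile(q,[1,10,50,90,99],axis=0).round(4).tolist())
    c=q.mean(0);print(c,np.linalg.svd(q-c,full_matrices=False)[2][0])
    for nm,(y0,y1,x0,x1) in dict(empty=(-.5,-.2,.35,.62),full=(.15,.5,.3,.62)).items():
        m=(X>x0)&(X<x1)&(Y>y0)&(Y<y1)&(Z>.015)&(Z<.03)
        q=P[m]
        if len(q)>20:print(nm,len(q),rect(q),np.median(q[:,2]))
```

```text
top green top ((537.5684204101562, -23.297164916992188), (166.54046630859375, 72.55231475830078), 87.51779174804688) 0.18049543415307656
0.36 113 [ 0.3827 -0.017   0.1233] 0.0288 [0.1198 0.1235 0.1265]
0.39 351 [ 0.4127 -0.0177  0.1305] 0.054 [0.1207 0.1253 0.1433]
0.5 53 [ 0.5052 -0.0309  0.1394] 0.1239 [0.1254 0.1411 0.1433]
0.53 21 [ 0.5389 -0.1166  0.1317] 0.0054 [0.1243 0.1326 0.1376]
0.57 313 [ 0.5986 -0.0273  0.1239] 0.0299 [0.1208 0.1241 0.1272]
handle 339 [[0.5153, -0.2046, 0.1666], [0.517, -0.1969, 0.1705], [0.5235, -0.1655, 0.1737], [0.5304, -0.1359, 0.1769], [0.5327, -0.1299, 0.1784]]
[ 0.52361719 -0.16590848  0.1736044 ] [-0.04484133 -0.99899291  0.00155661]
empty 803 ((501.7416687011719, -394.88092041015625), (169.983154296875, 173.2559814453125), 12.42341423034668) 0.02243237105439433
full 2451 ((486.15423583984375, 327.0091247558594), (171.62289428710938, 170.3704071044922), 69.82183074951172) 0.021145471425572326
side green top ((534.7896728515625, -24.212120056152344), (171.3651580810547, 73.95619201660156), 86.98865509033203) 0.18043518468122155
0.36 166 [ 0.3809 -0.0177  0.1226] 0.0314 [0.1161 0.1233 0.1258]
0.39 472 [ 0.4136 -0.0208  0.1313] 0.057 [0.1211 0.1269 0.1426]
0.5 181 [ 0.5106 -0.0556  0.1334] 0.1554 [0.1159 0.1392 0.143 ]
0.53 11 [ 0.5644 -0.1075  0.1362] 0.0106 [0.1267 0.1369 0.1465]
0.57 182 [ 0.6068 -0.028   0.1234] 0.0311 [0.1201 0.1236 0.1262]
handle 626 [[0.5112, -0.2032, 0.1068], [0.5134, -0.196, 0.12], [0.5194, -0.1567, 0.1724], [0.5279, -0.1167, 0.1753], [0.5328, -0.1099, 0.1769]]
[ 0.52019151 -0.1562408   0.16267283] [ 0.02631702  0.84437863 -0.53510012]
empty 1011 ((499.19635009765625, -387.06671142578125), (171.61990356445312, 161.24327087402344), 13.0186185836792) 0.0215905426693227
full 1812 ((483.57476806640625, 328.0390319824219), (176.6944580078125, 170.7804718017578), 69.7029037475586) 0.02149365879012799
```

Request:
{"op": "creep_tool", "data": {"offsets": [{"z": -0.003, "turn": 7.9}, {"z": -0.003, "turn": 7.9}, {"z": -0.003, "turn": 7.9}, {"z": -0.003, "turn": 7.9}, {"z": -0.003, "turn": 7.9}, {"z": -0.003, "turn": 7.9}, {"z": -0.003, "turn": 7.9}, {"z": -0.003, "turn": 7.9}, {"z": -0.003, "turn": 7.9}], "jaw": 0.085, "clamp_n": 40}}

```text
time: 1.0
tool_pos: [0.2292, 0.581, 0.2576]
ee_rot: [[0.052, 0.999, -0.001], [0.999, -0.052, -0.001], [-0.001, -0.001, -1.0]]
force: [0.6, -0.3, -0.1]
grip_width: 0.0848
grip_force: 0.0
```

Request:
{"op": "creep_tool", "data": {"offsets": [{"x": -0.0444, "y": 0.0194}, {"x": -0.0444, "y": 0.0194}, {"x": -0.0444, "y": 0.0194}, {"x": -0.0444, "y": 0.0194}, {"x": -0.0444, "y": 0.0194}, {"x": -0.0444, "y": 0.0194}, {"x": -0.0444, "y": 0.0194}, {"x": -0.0444, "y": 0.0194}, {"x": -0.0444, "y": 0.0194}, {"x": -0.0444, "y": 0.0194}, {"x": -0.0444, "y": 0.0194}, {"x": -0.0444, "y": 0.0194}]}}

```text
time: 2.2
tool_pos: [0.4374, 0.0366, 0.2581]
ee_rot: [[0.046, 0.999, 0.0], [0.999, -0.046, 0.0], [0.0, 0.0, -1.0]]
force: [0.8, -0.1, 0.6]
grip_width: 0.0851
grip_force: 0.0
```

Request:
{"op": "creep_tool", "data": {"offsets": [{"x": -0.0444, "y": 0.0194}, {"x": -0.0444, "y": 0.0194}, {"x": -0.0444, "y": 0.0194}, {"x": -0.0444, "y": 0.0194}, {"x": -0.0444, "y": 0.0194}, {}, {}]}}

```text
time: 2.9
tool_pos: [0.5237, -0.1884, 0.2573]
ee_rot: [[0.048, 0.999, -0.002], [0.999, -0.048, 0.002], [0.001, -0.002, -1.0]]
force: [-0.0, -0.3, -0.4]
grip_width: 0.0847
grip_force: 0.0
```

Add to h.py:
```python
yaw=np.deg2rad(-2.65);O=np.array([.536,-.0235])
R2=np.array([[np.cos(yaw),-np.sin(yaw)],[np.sin(yaw),np.cos(yaw)]])
def press(P):  # world -> press coords, mm
    q=np.array(P,float).copy();q[...,:2]=(q[...,:2]-O)@R2;return q*1000
def wrist(robot):
    s=robot.state();d=robot.get_image("wrist")
    T=np.eye(4);T[:3,:3]=s["ee_rot"];T[:3,3]=s["tool_pos"]
    return d,cloud(d,T@d["hand_eye"])
```

Run:
```python
from h import *
from bench import robot
d=dict(np.load("pics/top0.npz"));
for n in("top","side"):
    P=press(cloud(dict(np.load(f"pics/{n}0.npz"))))
    m=(P[...,0]<-40)&(P[...,0]>-200)&(abs(P[...,1])<40)&(P[...,2]>132)&(P[...,2]<150)
    q=P[m];print(n,np.percentile(q,[1,50,99],axis=0).round(1).tolist())
    m=(P[...,0]<-40)&(P[...,0]>-200)&(abs(P[...,1])<40)&(P[...,2]>115)&(P[...,2]<131)
    q=P[m];print(n,np.percentile(q,[1,50,99],axis=0).round(1).tolist())
s=robot.state();print(s["tool_pos"],s["ee_rot"].round(4).tolist(),press(s["tool_pos"]),s["joint_positions"].round(1))
d,P=wrist(robot);cv2.imwrite("pics/w1.png",d["image"]);print(d["hand_eye"].round(3).tolist())
Q=press(P);hsv=cv2.cvtColor(d["image"],cv2.COLOR_BGR2HSV)
m=(Q[...,1]<-100)&(Q[...,1]>-230)&(abs(Q[...,0])<70)&(Q[...,2]>100)&(Q[...,2]<200)
q=Q[m];print(len(q));print(np.percentile(q,[1,10,50,90,99],axis=0).round(1).tolist()) if len(q) else 0
```

```text
top [[-115.2, -27.3, 136.2], [-77.9, 0.4, 141.1], [-41.4, 27.5, 145.6]]
top [[-160.7, -15.0, 119.3], [-138.8, -0.7, 123.4], [-118.4, 13.7, 129.1]]
side [[-118.5, -27.2, 132.5], [-80.5, -2.8, 141.0], [-41.0, 29.3, 144.1]]
side [[-164.1, -26.7, 117.0], [-135.2, -5.8, 124.1], [-44.8, 16.3, 130.8]]
[ 0.5236801  -0.1883537   0.25727084] [[0.0481, 0.9988, -0.002], [0.9988, -0.0481, 0.0016], [0.0015, -0.0021, -1.0]] [  -4.68475811 -165.24701148  257.27084091] [-27.    3.  100.1   0.   77.  -24.3]
[[-0.0, -0.953, -0.302, 0.078], [1.0, 0.0, -0.001, -0.001], [0.001, -0.302, 0.953, -0.142], [0.0, 0.0, 0.0, 1.0]]
3903
[[-16.9, -180.8, 161.9], [-14.8, -171.3, 167.8], [-7.0, -136.8, 171.9], [0.6, -106.5, 173.6], [3.4, -100.4, 174.6]]
```

View pics/w1.png

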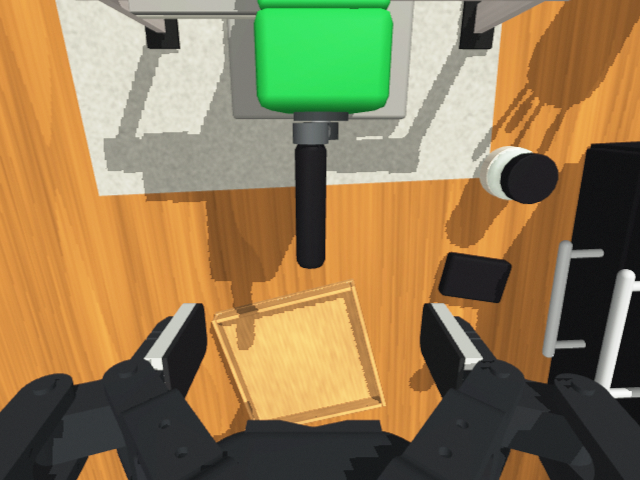

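The wrist view shows the handle running from (311,145) to (311,265), almost centred between the open fingers. I'll descend and grip it.

Request:
{"op": "creep_tool", "data": {"offsets": [{"y": -0.002, "z": 0.016}, {"z": 0.02}, {"z": 0.02}, {"z": 0.02}, {"z": 0.02}, {"z": 0.016}, {}]}}

```text
time: 3.65
tool_pos: [0.5189, -0.1846, 0.1424]
ee_rot: [[0.044, 0.999, -0.007], [0.999, -0.044, 0.004], [0.003, -0.007, -1.0]]
force: [-0.6, 0.7, 0.2]
grip_width: 0.085
grip_force: 0.0
```

Request:
{"op": "creep_tool", "data": {"offsets": [{}, {}, {}, {}, {}, {}, {}, {}], "jaw": 0.0, "clamp_n": 50}}

```text
time: 4.45
tool_pos: [0.5224, -0.1879, 0.147]
ee_rot: [[0.046, 0.999, 0.0], [0.999, -0.046, -0.0], [-0.0, 0.001, -1.0]]
force: [-2.7, 0.9, 4.9]
grip_width: 0.0184
grip_force: 48.9
```

Run:
```python
from h import *
from bench import robot
s=robot.state();print(press(s["tool_pos"]),s["force"])
```

```text
[  -5.98209008 -164.86884193  146.99332326] [-2.66167218  0.92335474  4.88916916]
```

First call: to 90°: 7 rows. Check forces.

Request:
{"op": "creep_tool", "data": {"offsets": [{"y": 0.006, "z": -0.0004}, {"y": 0.0129, "z": 0.0017}, {"y": 0.0121, "z": 0.005}, {"y": 0.0104, "z": 0.0079}, {"y": 0.0079, "z": 0.0104}, {"y": 0.005, "z": 0.0121}, {"y": 0.0017, "z": 0.0129}]}}

```text
time: 5.15
tool_pos: [0.5789, -0.1907, 0.0981]
ee_rot: [[0.046, 0.999, 0.0], [0.999, -0.046, -0.001], [-0.001, 0.001, -1.0]]
force: [-5.6, 0.2, 9.8]
grip_width: 0.0185
grip_force: 49.5
```

Run:
```python
from h import *
from bench import robot
s=robot.state();print(press(s["tool_pos"]),R2.T@s["force"][:2])
```

```text
[  50.60164164 -165.02926951   98.06896571] [-5.58259416 -0.05683508]
```

Request:
{"op": "creep_tool", "data": {"offsets": [{"y": -0.0017, "z": 0.0129}, {"y": -0.005, "z": 0.0121}, {"y": -0.0079, "z": 0.0104}, {"y": -0.0104, "z": 0.0079}, {"y": -0.0121, "z": 0.005}, {"y": -0.0129, "z": 0.0017}]}}

```text
time: 5.75
tool_pos: [0.5347, -0.1886, 0.0485]
ee_rot: [[0.049, 0.999, 0.016], [0.999, -0.049, -0.002], [-0.002, 0.016, -1.0]]
force: [12.3, 1.8, -5.7]
grip_width: 0.0183
grip_force: 49.1
```

Request:
{"op": "creep_tool", "data": {"offsets": [{"y": -0.0129, "z": -0.0017}, {"y": -0.0121, "z": -0.005}, {"y": -0.0104, "z": -0.0079}, {"y": -0.0079, "z": -0.0104}, {"y": -0.005, "z": -0.0121}, {"y": -0.0017, "z": -0.0129}]}}

```text
time: 6.35
tool_pos: [0.4785, -0.1856, 0.095]
ee_rot: [[0.047, 0.999, 0.002], [0.999, -0.047, -0.0], [-0.0, 0.002, -1.0]]
force: [6.8, -1.4, -11.6]
grip_width: 0.0183
grip_force: 49.1
```

Run:
```python
from h import *
from bench import robot
s=robot.state();print(press(s["tool_pos"]),R2.T@s["force"][:2])
d,P=dict(robot.get_image("top")),None
P=press(cloud(d));m=(P[...,0]<-20)&(abs(P[...,1])<30)&(P[...,2]>132)&(P[...,2]<150)
print(np.percentile(P[m],[1,99],axis=0))
m=(P[...,0]>38)&(P[...,0]<200)&(abs(P[...,1])<30)&(P[...,2]>132)&(P[...,2]<150)
print(m.sum())
if m.sum(): print(np.percentile(P[m],[1,99],axis=0))
```

```text
[ -49.98759167 -164.63653081   95.01999245] [ 6.88895174 -1.08972399]
[[-69.47294768 -27.03507615 135.68024183]
 [-33.31014632  27.51777378 145.15138991]]
417
[[ 40.43935142 -27.15367748 138.0636227 ]
 [ 69.63639003  27.56337329 146.96293229]]
```

Request:
{"op": "creep_tool", "data": {"offsets": [{"y": 0.0017, "z": -0.0129}, {"y": 0.005, "z": -0.0121}, {"y": 0.0079, "z": -0.0104}, {"y": 0.0104, "z": -0.0079}, {"y": 0.0121, "z": -0.005}, {"y": 0.0129, "z": -0.0017}, {"y": 0.0129, "z": 0.0017}, {"y": 0.0121, "z": 0.005}, {"y": 0.0104, "z": 0.0079}, {"y": 0.0079, "z": 0.0104}, {"y": 0.005, "z": 0.0121}, {"y": 0.0017, "z": 0.0129}]}}

```text
time: 7.6
tool_pos: [0.579, -0.1907, 0.0998]
ee_rot: [[0.045, 0.999, -0.001], [0.999, -0.045, -0.0], [-0.0, -0.001, -1.0]]
force: [-8.3, -0.6, 10.3]
grip_width: 0.0185
grip_force: 51.8
```

Request:
{"op": "creep_tool", "data": {"offsets": [{"y": -0.0017, "z": 0.0129}, {"y": -0.005, "z": 0.0121}, {"y": -0.0079, "z": 0.0104}, {"y": -0.0104, "z": 0.0079}, {"y": -0.0121, "z": 0.005}, {"y": -0.0129, "z": 0.0017}, {"y": -0.0129, "z": -0.0017}, {"y": -0.0121, "z": -0.005}, {"y": -0.0104, "z": -0.0079}, {"y": -0.0079, "z": -0.0104}, {"y": -0.005, "z": -0.0121}, {"y": -0.0017, "z": -0.0129}]}}

```text
time: 8.8
tool_pos: [0.4784, -0.1856, 0.0968]
ee_rot: [[0.046, 0.999, 0.0], [0.999, -0.046, 0.0], [0.0, 0.0, -1.0]]
force: [5.1, -3.1, -11.2]
grip_width: 0.0186
grip_force: 50.0
```

Run:
```python
from h import *
from bench import robot
s=robot.state();print(press(s["tool_pos"]),R2.T@s["force"][:2])
d=robot.get_image("top")
P=press(cloud(d));m=(P[...,0]>38)&(P[...,0]<200)&(abs(P[...,1])<30)&(P[...,2]>132)&(P[...,2]<150)
print(m.sum(),np.percentile(P[m],[1,99],axis=0))
```

```text
[ -50.03885099 -164.62072437   96.76566151] [ 5.25507325 -2.88118131]
1220 [[ 40.659471   -27.84157689 139.86195641]
 [130.97893285  27.07595047 149.69623878]]
```

Request:
{"op": "creep_tool", "data": {"offsets": [{"y": 0.0017, "z": -0.0129}, {"y": 0.005, "z": -0.0121}, {}, {}], "only": "pos|force:"}}

```text
tool_pos: [0.4863, -0.1861, 0.1238]
force: [0.5, -0.6, 2.5]
grip_force: 51.5
```

Request:
{"op": "creep_tool", "data": {"offsets": [{"y": 0.0038, "z": -0.0055}, {"y": 0.0041, "z": -0.0049}, {}], "only": "pos|force:"}}

```text
tool_pos: [0.4917, -0.1863, 0.1315]
force: [-3.9, -2.8, -4.3]
grip_force: 50.8
```

Run:
```python
from h import *
from bench import robot
s=robot.state();print(press(s["tool_pos"]),R2.T@s["force"][:2])
d=robot.get_image("top")
P=press(cloud(d));m=(P[...,0]>38)&(P[...,0]<200)&(abs(P[...,1])<30)&(P[...,2]>132)&(P[...,2]<150)
print(m.sum(),np.percentile(P[m],[1,99],axis=0))
```

```text
[ -36.69750721 -164.66559726  131.49314065] [-3.77126725 -2.99072822]
1354 [[ 40.83307195 -27.77870915 138.69541877]
 [138.3794479   27.15637446 148.51328647]]
```

Create chk.py:
```python
from h import *
from bench import robot
s=robot.state();p=press(s["tool_pos"]);f=R2.T@s["force"][:2];f=np.array([f[0],s["force"][2]])
th=np.arctan2(p[0],p[2]+19-115);print("theta",np.rad2deg(th),"tangential",f@[np.cos(th),-np.sin(th)],"f",f)
d=robot.get_image("top")
P=press(cloud(d));m=(P[...,0]>38)&(P[...,0]<200)&(abs(P[...,1])<30)&(P[...,2]>132)&(P[...,2]<150)
print(m.sum(),np.percentile(P[m],[1,99],axis=0)[:,0])
```

```text
(no output)
```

Request:
{"op": "creep_tool", "data": {"offsets": [{"y": 0.0032, "z": -0.0029}, {"y": 0.0035, "z": -0.0027}], "only": "pos|force:"}}

```text
tool_pos: [0.4969, -0.1865, 0.1364]
force: [-6.6, -3.5, -4.4]
grip_force: 50.8
```

```bash
python3 chk.py
```

```text
theta -37.91799255465867 tangential -7.7524801584836585 f [-6.38947475 -4.41291237]
1346 [ 40.69426678 139.82761167]
```

Request:
{"op": "creep_tool", "data": {"offsets": [{"y": 0.0037, "z": -0.0023}], "only": "pos|force:"}}

```text
tool_pos: [0.5017, -0.1868, 0.1397]
force: [-3.3, -2.4, 1.2]
grip_force: 51.4
```

```bash
python3 chk.py
```

```text
theta -31.483486687161772 tangential -2.0969945069551903 f [-3.17487356  1.1689898 ]
1387 [ 40.83511416 141.10063445]
```

Tangential force is falling, so release is close. I'll take one or two more small steps.

Request:
{"op": "creep_tool", "data": {"offsets": [{"y": 0.0039, "z": -0.002}, {}], "only": "pos|force:"}}

```text
tool_pos: [0.5094, -0.1873, 0.1439]
force: [-0.6, -0.8, 1.9]
grip_force: 51.4
```

```bash
python3 chk.py
```

```text
theta -21.5725930461182 tangential 0.17610066936123214 f [-0.54969009  1.86925254]
1430 [ 40.98721674 145.19249403]
```

Request:
{"op": "creep_tool", "data": {"offsets": [{"y": 0.004, "z": -0.0017}, {}], "only": "pos|force:"}}

```text
tool_pos: [0.512, -0.1874, 0.1447]
force: [-0.7, -0.5, 4.8]
grip_force: 51.7
```

```bash
python3 chk.py
```

```text
theta -18.63464695793439 tangential 0.9206904634681471 f [-0.6629259   4.84727952]
1442 [ 41.02424863 145.22122348]
```

The crank is slack and the carrier has come to rest with its front at about 145 mm. I'll release the handle and move above the carrier.

Request:
{"op": "creep_tool", "data": {"offsets": [{}, {}, {}, {}, {}, {}, {"z": -0.02}, {"z": -0.04}, {"z": -0.04}, {"z": -0.01}], "jaw": 0.085, "only": "pos|force:|width"}}

```text
tool_pos: [0.5139, -0.1886, 0.2597]
force: [0.5, 0.4, -0.1]
grip_width: 0.085
grip_force: 0.0
```

Request:
{"op": "creep_tool", "data": {"offsets": [{"x": 0.033, "y": 0.0204}, {"x": 0.033, "y": 0.0204}, {"x": 0.033, "y": 0.0204}, {"x": 0.033, "y": 0.0204}, {"x": 0.033, "y": 0.0204}], "only": "pos|force:|width"}}

```text
tool_pos: [0.6209, -0.0256, 0.2527]
force: [0.3, -0.4, 0.3]
grip_width: 0.085
grip_force: 0.0
```

Request:
{"op": "creep_tool", "data": {"offsets": [{"turn": 8.2}, {"turn": 8.2}, {"turn": 8.2}, {"turn": 8.2}, {"turn": 8.2}, {"turn": 8.2}, {"turn": 8.2}, {"turn": 8.2}, {"turn": 8.2}, {"turn": 8.1}, {"turn": 8.1}, {}]}}

```text
time: 13.2
tool_pos: [0.6201, -0.0269, 0.2527]
ee_rot: [[0.999, -0.046, -0.001], [-0.046, -0.999, 0.0], [-0.001, -0.0, -1.0]]
force: [-0.6, -0.8, -0.2]
grip_width: 0.085
grip_force: 0.0
```

Run:
```python
from h import *
from bench import robot
s=robot.state();print(press(s["tool_pos"]),np.rad2deg(np.arctan2(s["ee_rot"][1,0],s["ee_rot"][0,0])),s["joint_positions"].round(1))
d,P=wrist(robot);cv2.imwrite("pics/w2.png",d["image"])
t=robot.get_image("top");side=robot.get_image("side");cv2.imwrite("pics/t2.png",t["image"])
for n,Q in(("w",P),("t",cloud(t)),("s",cloud(side))):
    q=press(Q);m=(q[...,0]>42)&(q[...,0]<165)&(abs(q[...,1])<34)&(q[...,2]>131)&(q[...,2]<152);q=q[m]
    print(n,len(q),np.percentile(q,[1,50,99],axis=0).round(1).tolist() if len(q) else 0, rect(q/1000) if len(q) else 0)
```

```text
[ 84.1658249    0.44623467 252.65082886] -2.618625514593366 [-9.  11.  91.8 -0.  77.3 83.7]
w 11029 [[43.2, -26.5, 136.7], [97.6, 0.7, 138.4], [143.7, 28.1, 140.0]] ((93.21930694580078, 0.7922439575195312), (102.5361557006836, 56.196537017822266), 0.24239106476306915)
t 444 [[42.6, -29.1, 136.1], [58.7, 1.3, 140.5], [81.1, 26.0, 144.6]] ((64.2459945678711, -1.6995010375976562), (42.88225555419922, 54.885379791259766), 1.1722557544708252)
s 1206 [[51.4, -28.4, 131.6], [96.4, -3.9, 140.1], [143.1, 28.3, 143.1]] ((96.50991821289062, 0.22224807739257812), (96.31971740722656, 59.77444839477539), 0.3931998312473297)
```

View pics/w2.png

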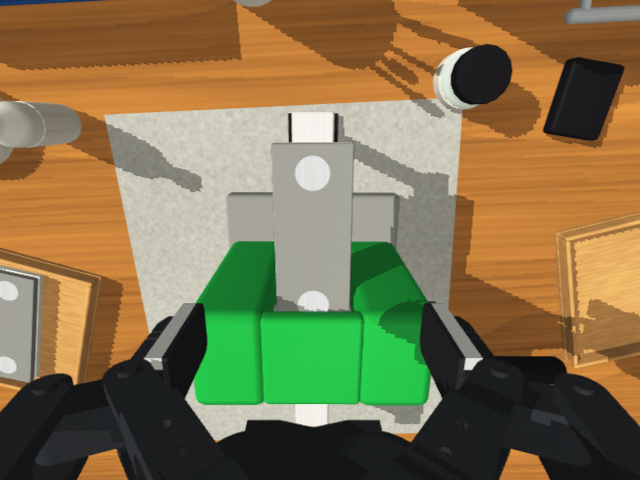

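The wrist view shows the carrier straight on the exit shelf, between (313,143) and (313,310), under the tool's centre line. Its top is at 138 mm and it is out of the rollers.

Request:
{"op": "creep_tool", "data": {"offsets": [{"x": 0.004, "z": 0.02}, {"z": 0.03}, {"z": 0.03}, {"z": 0.03}, {"z": 0.024}, {"z": 0.01}, {}, {}], "only": "pos|force:|width"}}

```text
tool_pos: [0.6254, -0.0273, 0.1108]
force: [0.4, -0.4, 0.3]
grip_width: 0.0847
grip_force: 0.0
```

Request:
{"op": "creep_tool", "data": {"offsets": [{}, {}, {}, {}, {}, {}], "jaw": 0.0, "clamp_n": 60}}

```text
time: 14.75
tool_pos: [0.6261, -0.0274, 0.1119]
ee_rot: [[0.999, -0.046, 0.004], [-0.046, -0.999, -0.001], [0.004, 0.0, -1.0]]
force: [-0.8, 0.1, 6.3]
grip_width: 0.0551
grip_force: 64.2
```

Request:
{"op": "creep_tool", "data": {"offsets": [{"x": 0.004, "z": -0.001}, {"x": 0.01, "z": -0.0005}, {"x": 0.01}, {"x": 0.01}, {"x": 0.01}, {"x": 0.006}, {}, {}]}}

```text
time: 15.55
tool_pos: [0.6756, -0.0296, 0.1116]
ee_rot: [[0.999, -0.046, 0.002], [-0.046, -0.999, -0.0], [0.002, 0.0, -1.0]]
force: [-1.5, -1.2, 3.7]
grip_width: 0.055
grip_force: 64.2
```

Run:
```python
from h import *
from bench import robot
s=robot.state();print(press(s["tool_pos"]),s["joint_positions"].round(1))
d=robot.get_image("side");cv2.imwrite("pics/s3.png",d["image"])
```

```text
[139.69779995   0.37731406 111.6435124 ] [-8.5 25.  89.9  0.  65.  84.2]
```

View pics/s3.png

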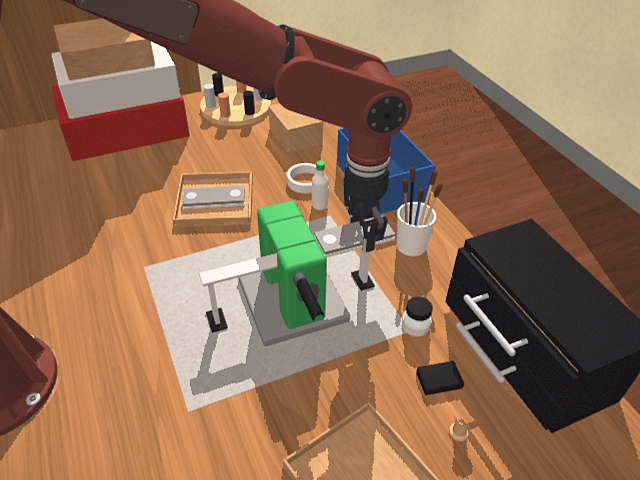

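The side view shows the carrier drawn out to about (330,240)–(390,235), with its tail clear of the housing. The fingertips now sit about 12 mm below its underside, so they would hit the tray floor. I'll regrip on the shelf, higher and at the carrier's middle.

Request:
{"op": "creep_tool", "data": {"offsets": [{}, {}, {}, {}, {}, {}, {"x": -0.0075, "z": -0.006}, {"x": -0.008, "z": -0.0075}, {}, {}], "jaw": 0.085, "only": "pos|force:|width"}}

```text
tool_pos: [0.6592, -0.0288, 0.1257]
force: [-0.5, 0.5, -0.7]
grip_width: 0.0848
grip_force: 0.0
```

Run:
```python
from h import *
from bench import robot
s=robot.state();print(press(s["tool_pos"]))
d,P=wrist(robot);side=robot.get_image("side")
for n,Q in(("w",P),("s",cloud(side))):
    q=press(Q);m=(q[...,0]>42)&(q[...,0]<230)&(abs(q[...,1])<29)&(q[...,2]>133)&(q[...,2]<143);q=q[m]
    print(n,len(q),np.percentile(q,[1,50,99],axis=0).round(1).tolist(), rect(q/1000))
P=cloud(dict(np.load("pics/top0.npz")));c=np.array([.501,-.394]);a=np.deg2rad(12.6)
R=np.array([[np.cos(a),-np.sin(a)],[np.sin(a),np.cos(a)]])
m=(np.abs(P[...,:2]-c)<.12).all(-1)&(P[...,2]>.012)&(P[...,2]<.028)
q=(P[m][:,:2]-c)@R*1000
print(np.percentile(q,[.5,2,98,99.5],axis=0))
```

```text
[123.31068244   0.40510877 125.70279794]
w 41802 [[76.5, -26.8, 136.7], [145.5, 0.3, 138.1], [193.3, 27.7, 139.5]] ((133.07557678222656, 0.3208503723144531), (56.48625183105469, 121.89981842041016), 89.97520446777344)
s 1202 [[54.2, -28.4, 133.6], [100.1, -4.2, 139.8], [192.9, 27.7, 142.6]] ((123.94905090332031, -0.1342906951904297), (57.481346130371094, 141.70396423339844), 89.84193420410156)
[[-84.15218247 -86.19936736]
 [-83.56281239 -84.83346703]
 [ 85.17649839  84.56946389]
 [ 85.60391446  85.1515119 ]]
```

Request:
{"op": "creep_tool", "data": {"offsets": [{}, {}, {}, {}, {}, {}], "jaw": 0.0, "clamp_n": 60}}

```text
time: 17.3
tool_pos: [0.6594, -0.0288, 0.1249]
ee_rot: [[0.999, -0.046, 0.001], [-0.046, -0.999, -0.0], [0.001, 0.0, -1.0]]
force: [0.8, -0.1, 1.9]
grip_width: 0.0544
grip_force: 66.3
```

Request:
{"op": "creep_tool", "data": {"offsets": [{"z": -0.01}, {"z": -0.02}, {"z": -0.03}, {"z": -0.03}, {"z": -0.01}, {"turn": -5.1}, {"turn": -5.1}, {"turn": -5.0}, {}]}}

```text
time: 18.2
tool_pos: [0.658, -0.0286, 0.2232]
ee_rot: [[0.976, 0.217, -0.003], [0.217, -0.976, 0.0], [-0.003, -0.001, -1.0]]
force: [-1.0, -0.5, -1.3]
grip_width: 0.0544
grip_force: 65.9
```

Request:
{"op": "creep_tool", "data": {"offsets": [{"x": -0.0125, "y": 0.018}, {"x": -0.026, "y": 0.0358}, {"x": -0.026, "y": 0.0358}, {"x": -0.026, "y": 0.0358}, {"x": -0.026, "y": 0.0358}, {"x": -0.026, "y": 0.0358}, {"x": -0.026, "y": 0.0358}, {"x": -0.026, "y": 0.0358}, {"x": -0.026, "y": 0.0358}, {"x": -0.014, "y": 0.0174}, {}, {}]}}

```text
time: 19.4
tool_pos: [0.4996, -0.3936, 0.2238]
ee_rot: [[0.977, 0.215, -0.001], [0.215, -0.977, 0.002], [-0.0, -0.002, -1.0]]
force: [0.1, 0.2, -2.0]
grip_width: 0.0542
grip_force: 65.9
```

Run:
```python
from h import *
from bench import robot
d,P=wrist(robot);cv2.imwrite("pics/w4.png",d["image"])
s=robot.state();print(s["tool_pos"],s["joint_positions"].round(1))
t=robot.get_image("top");cv2.imwrite("pics/t4.png",t["image"][180:380,330:630].repeat(2,0).repeat(2,1))
```

```text
[ 0.50006976 -0.39295376  0.22391532] [-44.5  14.1  91.2   0.   74.8  33. ]
```

View pics/w4.png

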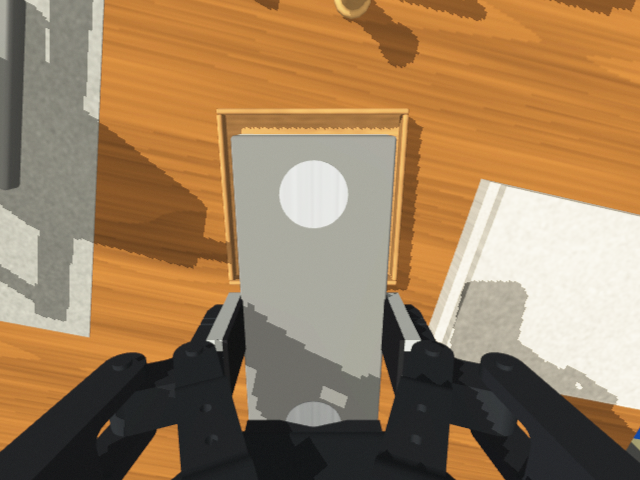

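The wrist view shows the carrier level and parallel to the tray. The tray's far rim is at row 112, with its corners at (219,111) and (406,110). I'll check the remaining offset.

Run:
```python
from h import *
from bench import robot
d,P=wrist(robot);s=robot.state()
q=(P-s["tool_pos"])@s["ee_rot"]*1000
Z=P[...,2]
m=(Z>.014)&(Z<.028)&(abs(q[...,0])<110)&(abs(q[...,1])<110)
r=q[m];print("rim",np.percentile(r,[.3,1,99,99.7],axis=0).round(1).tolist())
m=(Z>.2)&(abs(q[...,1])<30)&(q[...,0]>-5);r=q[m];print("carrier",np.percentile(r,[.5,50,99.5],axis=0).round(1).tolist(),[np.median(r[(abs(r[:,0]-x)<4)&(abs(r[:,1])<15),2]).round(1) for x in(10,30,50,65)])
```

```text
rim [[-85.0, -84.8, 201.5], [-83.6, -84.6, 201.7], [83.6, 84.6, 209.8], [83.6, 84.9, 210.1]]
carrier [[-4.3, -29.4, -94.1], [16.7, 0.1, -13.7], [70.7, 29.4, -10.9]] [np.float64(-79.2), np.float64(-12.9), np.float64(-13.3), np.float64(-13.0)]
```

Request:
{"op": "creep_tool", "data": {"offsets": [{"x": 0.001, "z": 0.02}, {"z": 0.04}, {"z": 0.04}, {"z": 0.04}, {"z": 0.035}, {"z": 0.02}, {"z": 0.012}, {"z": 0.004}, {}, {}]}}

```text
time: 20.55
tool_pos: [0.5025, -0.3946, 0.0156]
ee_rot: [[0.976, 0.218, 0.002], [0.218, -0.976, -0.002], [0.002, 0.003, -1.0]]
force: [0.4, -0.8, -1.2]
grip_width: 0.0542
grip_force: 65.8
```

Request:
{"op": "creep_tool", "data": {"offsets": [{"z": 0.002}, {"z": 0.001}, {}, {}]}}

```text
time: 20.95
tool_pos: [0.5012, -0.3938, 0.011]
ee_rot: [[0.976, 0.217, 0.0], [0.217, -0.976, -0.0], [0.0, 0.0, -1.0]]
force: [0.8, 0.3, -2.0]
grip_width: 0.0545
grip_force: 65.8
```

Request:
{"op": "creep_tool", "data": {"offsets": [{"z": 0.001}, {"z": 0.001}, {}, {}], "only": "pos|force:"}}

```text
tool_pos: [0.501, -0.3936, 0.0085]
force: [0.0, -0.2, -1.7]
grip_force: 65.8
```

Request:
{"op": "creep_tool", "data": {"offsets": [{"z": 0.001}, {}, {}], "only": "pos|force:"}}

```text
tool_pos: [0.5011, -0.3937, 0.0076]
force: [0.4, -0.1, -1.8]
grip_force: 65.8
```

Request:
{"op": "creep_tool", "data": {"offsets": [{"z": 0.001}, {}, {}], "only": "pos|force:"}}

```text
tool_pos: [0.5013, -0.3938, 0.0069]
force: [-0.6, -0.5, 0.5]
grip_force: 65.9
```

Request:
{"op": "creep_tool", "data": {"offsets": [{}, {}, {}, {}, {}, {}, {}, {"z": -0.01}, {"z": -0.04}, {"z": -0.05}, {"z": -0.05}, {"z": -0.03}], "jaw": 0.085}}

```text
time: 23.15
tool_pos: [0.5028, -0.3953, 0.193]
ee_rot: [[0.976, 0.218, 0.006], [0.218, -0.976, -0.005], [0.004, 0.007, -1.0]]
force: [0.5, -0.3, 0.9]
grip_width: 0.0848
grip_force: 0.0
```

Request:
{"op": "creep_tool", "data": {"offsets": [{"x": -0.03, "z": -0.02}, {"x": -0.04}, {"x": -0.04}, {"x": -0.03}, {}, {}], "only": "pos"}}

```text
tool_pos: [0.3643, -0.4244, 0.2076]
```

Run:
```python
from h import *
from bench import robot
d,P=wrist(robot)
t=robot.get_image("top");cv2.imwrite("pics/t5.png",t["image"])
c=np.array([.501,-.394]);a=np.deg2rad(12.6)
R=np.array([[np.cos(a),-np.sin(a)],[np.sin(a),np.cos(a)]])
for P in(P,cloud(t)):
    q=P.copy();q[...,:2]=(q[...,:2]-c)@R;q*=1000
    m=(abs(q[...,0])<78)&(abs(q[...,1])<60)&(q[...,2]>13)&(q[...,2]<35);r=q[m]
    if len(r):print(len(r),np.percentile(r,[1,50,99],axis=0).round(1).tolist(),rect(r/1000))
```

```text
8598 [[-67.6, -27.1, 18.2], [-19.5, 0.1, 20.0], [22.9, 27.6, 21.8]] ((-22.344161987304688, 0.24012374877929688), (92.34788513183594, 56.1158561706543), 0.0018375534564256668)
1593 [[-65.0, -30.6, 14.4], [2.9, -1.3, 22.4], [72.3, 25.9, 28.0]] ((3.3915328979492188, 2.6357955932617188), (140.7370147705078, 110.80345916748047), 1.4894360303878784)
```

View pics/t5.png

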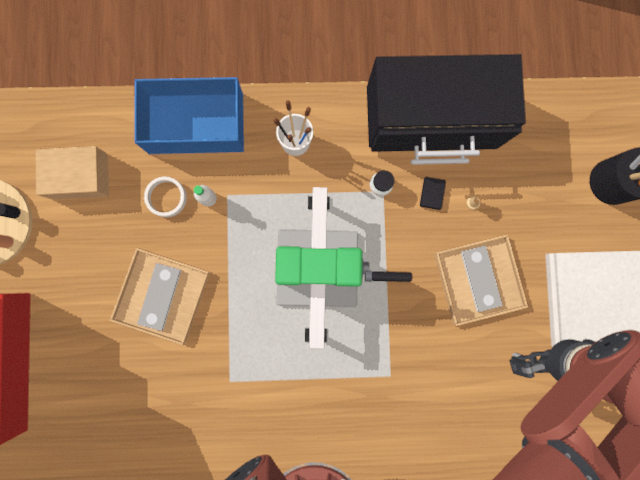

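The top view shows the carrier flat and centred in the empty tray at (482,280). The other tray's carrier (160,296) and the rest of the scene are unmoved, and the arm is clear.

```bash
python3 -c "
from bench import robot
print(robot.close_job())"
```

```text
the job is handed in; nothing more can be done
None
```

The carrier was cranked through until the crank went slack, drawn out along the exit shelf, and laid flat in the middle of the empty tray. The spare carrier and everything else stayed where they were. The job took about 24 s and is handed in; the hand-in returned no verdict.

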